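# Load, lock and zero a marking carriage under the stylus

### The job

Put every brass seal blank that is on the bench upright into a pocket of the marking carriage, swing the frame fully shut over them, turn the turnbutton a quarter turn so that it lies across the frame's edge, and then slide the carriage flat along the bench until its marked spot sits exactly under the machine's stylus tip (within 3 mm). With everything locked and the spot there, press the three console keys fully down one at a time, the small one, then the medium one, then the large one, letting each spring back. Leave the carriage locked and in place under the tip, do not knock the machine, and leave the other things on the bench where they are.

Things in the scene. Friction and masses are not known exactly. Their poses are not given: they have to be found in the camera images.
- carriage: loose flat aluminium carriage, 0.6 kg in all, slides on the bench (drag 4 to 8 N). Origin: centre of underside. Plate 224 (its x) x 144 (its y) x 10 mm. In a row along x: grip fin at -92, three pockets, marked spot at +92 mm. Hinged steel frame on its +y side, turnbutton on its -y side. At the start +x points away from the robot within 0.2 rad, the spot 4 to 21 cm from the stylus
- spot (a point): the marked spot, a black dot 6 mm across in a dark ring 20 mm across, on top of the carriage plate, 10 mm above the bench, at carriage (92, 0, 10) mm
- fin (a point): top centre of the carriage's steel grip fin, at carriage (-92, 0, 50) mm, 50 mm above the bench. The fin is 34 mm long along carriage x, 12 mm thick along carriage y and rises 40 mm from the plate: pinch it across carriage y from above and slide the carriage by it
- pocket1 (a point): centre of the floor of the middle pocket, carriage (0, 0, 10) mm; the other two are at carriage (-44, 0, 10) and (44, 0, 10) mm. Each is 38 x 38 mm inside, walls 7 mm high (top 17 mm above the bench): a seated blank stands 9 mm out of it. Fingers closing along carriage y have room beside the pockets when opened to about 40 mm
- frame (a joint): angle (rad) of the retaining frame, steel with a clear pane: 0 shut flat over the pockets, 2.0 thrown open to carriage +y (starts 1.75 to 2.0). 80 g, damped, no spring: pushed past upright (1.57) towards carriage -y it falls shut in 2 to 4 s. Hinge line along carriage x at y = 52, z = 31.5 mm; 142 mm long along x, 5 mm thick, reaches 96 mm from the hinge; shut it lies 29 to 34 mm above the bench
- frame_tab (a point): top of the black lifting tab on the free bar of the frame, 12 (carriage x) x 10 x 18 mm high; when shut its top is at carriage (50, -38, 52) mm. Pinched across carriage x it turns between the fingers as the frame swings
- turnbutton (a joint): angle (rad) of the turnbutton, 0 to 1.57, growing anticlockwise seen from above: near 0 (starts 0 to 0.3) its bar lies along carriage x, clear of the frame; at 1.57 it lies along carriage y, one end over the free edge of the shut frame. Stays where it is left (friction 0.03 N m)
- turn_grip (a point): top centre of the turnbutton bar, on its upright pivot, at carriage (0, -62, 50.5) mm. Steel bar 50 mm long, 10 mm wide, 14 mm high (36.5 to 50.5 mm above the bench), clear below
- stylus_tip (a point): tip of the fixed, rigid stylus of the marking machine, 16 mm above the bench: the carriage plate passes 6 mm below it. It is a steel pin 10 mm thick that points down under a 26 mm quill (starting 85 mm above the bench); the machine's arm, 50 mm wide, overhangs from 185 to 240 mm above the bench
- machine: pin-marking machine, fixed. Origin: on the bench straight below the stylus tip. Its arm runs along its own +y (robot's left, within 0.2 rad) to a 70 mm square column 300 mm tall at y = 225 mm, on a foot 150 x 130 mm, 30 mm high, centred at y = 235 mm
- console: fixed low grey console 90 (its x) x 220 (its y) x 22 mm, with three round white spring keys in a row along its y, 66 mm apart, told apart by diameter; which stands where varies. Origin: centre of underside
- key_small_top (a point): centre of the top of the small round key, 16 mm across, on the console; origin moves with the key; press straight down
- key_small (a joint): travel of the small key (m): 0 up, 0.006 fully down (4 N, springs back); it counts as pressed beyond 0.004
- key_medium_top (a point): centre of the top of the medium round key, 24 mm across, on the console; origin moves with the key; press straight down
- key_medium (a joint): travel of the medium key (m): 0 up, 0.006 fully down (4 N, springs back); it counts as pressed beyond 0.004
- key_large_top (a point): centre of the top of the large round key, 34 mm across, on the console; origin moves with the key; press straight down
- key_large (a joint): travel of the large key (m): 0 up, 0.006 fully down (4 N, springs back); it counts as pressed beyond 0.004
- blank0: brass seal blank, a plain upright round slug 24 mm across and 16 mm high, 60 g, standing on the bench; origin: centre of its underside. Two or three of the four blanks are present
- blank1: brass seal blank, a plain upright round slug 24 mm across and 16 mm high, 60 g, standing on the bench; origin: centre of its underside. Two or three of the four blanks are present
- blank2: brass seal blank, a plain upright round slug 24 mm across and 16 mm high, 60 g, standing on the bench; origin: centre of its underside. Two or three of the four blanks are present
- blank3: brass seal blank, a plain upright round slug 24 mm across and 16 mm high, 60 g, standing on the bench; origin: centre of its underside. Two or three of the four blanks are present
- ring_a: bystander, loose: plain brass finger ring lying flat, 22 mm across, 6 mm high. Origin: underside
- ring_b: bystander, loose: plain steel finger ring lying flat, 25 mm across, 5 mm high. Origin: underside
- caliper: bystander, loose: digital caliper lying flat, 150 mm long and up to 65 mm wide, 14 mm high. Origin: underside
There are look-alikes about, which are no part of the job. Leave any green or pink look-alike of the blank3 alone.

How it is judged:
By the outcome, as a careful person would: the job done as asked, in the order asked, and still so for the second after the job is handed in, with the robot touching nothing.
Of blank0, blank1, blank2, blank3 only 2 to 3 are there at a start; the rules pass over those that are not, and their reading is None.
At some moment in a run one of blank0, blank1, blank2, blank3 may be knocked a few centimetres aside while the robot is not near it.
Once in a run the grip may slacken for a moment while it holds something.
It also fails if it takes over 210 s, if anything falls off the work surface, if the arm or the gripper's body presses on something with over 40 N, if the wrist force passes 120 N, or if a joint passes its speed limit or range.

### The arm

A 7-joint arm with a two-finger parallel gripper is mounted at the origin on the work surface. World frame = base frame: x ahead of the robot, y to its left, z up, the work surface at z = 0. Lengths are in mm, angles in rad, forces in N, time in s.
With the tool pointing down it reaches from about 400 to 875 mm from the base axis. Payload 4.4 kg.
Tool frame: the origin (TCP) lies midway between the tips of the shut fingers; the grasp point (between the pads) lies 19 mm behind it; z points along the fingers, y is the line along which they close (so a half turn about z gives the same grasp; the last joint's range is limited). The gripper opens to 85 mm and grips with 20 to 120 N. Pads are 22 mm wide; open, the fingers measure 114 mm over their backs; the gripper's body (76 mm by 85 mm) begins 54 mm behind the grasp point. The pads swing forward as they close: fully open they stand 13 mm farther back than shut.
Start: joints at [1.217, 0.628, 0.038, 1.517, -0.027, 0.996, -0.02], TCP at [184.526, -623.272, 231.313] pointing down, gripper open.
Joint ranges: [-3.06, 3.06], [-0.37, 2.12], [-1.25, 1.32], [0.18, 2.47], [-1.1, 4.24], [0.23, 1.98], [-2.94, 2.94]. Speed limits (rad/s): [2.57, 2.57, 3.14, 3.14, 3.14, 3.14, 3.14].

### API

Orientations are given as [roll, pitch, yaw] about the fixed x, y, z axes, in that order (R = Rz(yaw) Ry(pitch) Rx(roll)).
In Python, from cell import ctrl gives the robot as it stands.
- The arm moves only by the shell command python3 -m crank 'ROWS' [OPENING]. ROWS is JSON, a list that holds one entry, the list of rows, each a list of 4 numbers: the shift along the tool's x, y, z normalised to -1 to 1, where 1 is 2.5 cm, then the turn about the tool's z normalised to -1 to 1, where 1 is 0.08 rad. In form: [[[dx, dy, dz, turn], ...]]. A call has 1 to 12 rows; each row shifts and turns the commanded pose from where the row before left it, along the tool's axes as they then stand; what a row does not reach is not made up. A row lasts 1/12 s, in which the tool goes at most 41.7 mm and 7.16 degrees, less where a joint would pass 70% of its speed; a pose out of reach is approached as far as the arm can. A call with a number of a shift or a turn outside -1 to 1 is refused whole. A call with a gripper value outside its range is refused whole. OPENING is the closure, from -1 (fully open) to 1 (shut), set as the call begins (- or left out, the last holds). The fingers move at their own pace and stop on an object; the grip force is fixed at half the most. Time passes only in rows, so rows that do not move let the fingers close. It gives the time, the measured TCP pose, the force, the opening and the grip force at its end, in the units of the state.
- ctrl.read_state(): the state, without advancing time (a new reading comes with each control period).
- ctrl.get_image(name): name is "scene" or "top"; returns a dict with "img" (400x640x3 uint8, red, green, blue), "intrinsics" (3x3 intrinsics, pixels), "dist" ([k1, k2, p1, p2, k3] as OpenCV has them; the pictures are not rectified), "extrinsics" (4x4, takes a point from camera to world coordinates). Camera axes: x right, y up, looking along -z (the intrinsics and any distortion apply to the point x, -y, -z); pixel columns grow to the right and rows downward; lengths in mm; the calibration is good to about 2 mm. A picture is of the moment at which its call begins. There is no depth.
- ctrl.finish_job(): hands the job in; it is judged then, once.
Trained networks look in the newest picture that a camera, given by its name, has taken for a name from the list of things; names that differ only in an ending like _2 or _b are one class to them, and where a whole thing is asked for, a point or a joint stands for the part that bears it (a point fixed in the world has none). Each returns a list of dicts, best first, with "confidence" (0 to 1); they miss things now and then, are a little off and sometimes report something else, mostly with a low value. They report only what shows in the picture. A call takes as long as a camera call. They do not tell look-alikes from the thing itself.
- ctrl.find_in(camera, target): "position" ([row, column] in pixels, amid what is visible of it).
- ctrl.trace(camera, target): "mask" (400x640 bool, what is visible of it) and "position" ([row, column] in pixels, amid what is visible of it).
- ctrl.place_of(camera, target): "position" ([row, column] in pixels: a listed point, or the origin of a listed thing).
The state is a dict: "clock": time; "qpos": joint angles; "qd": joint speeds; "tau": joint torques, N m; "eef_pos": TCP position; "tool_rot": TCP orientation; "force": force on the tool from outside, world axes, zero at the start; "torque": the same for the moment, N m; "width": finger opening in mm; "gripper_force": force on a finger pad.
Only numpy, scipy, OpenCV 4.12 (cv2) and the standard library are available. Lean on these libraries where they do the work, as an engineer would, in place of code of your own. Each camera call takes 0.05 s, during which the arm holds its last target. There are 200 camera calls.

## Working session

There is one attempt and no reset: what is moved stays moved. The work goes in short steps, Python scripts to look and compute and a shell command to move; the robot and the scene stay as the last step left them, time stands still between calls to the robot, and variables do not carry over. Pictures are saved under pics/ and viewed, at most 14 in all, crops included, and the job is handed in when it is done.

```bash
ls; mkdir -p pics; cat > h.py <<'E'
import numpy as np, cv2
from cell import ctrl
from scipy.spatial.transform import Rotation as R
def ray(c,px):
    K=np.array(c["intrinsics"],float);D=np.array(c["dist"],float);T=np.array(c["extrinsics"],float)
    u=cv2.undistortPoints(np.array([[[px[1],px[0]]]],float),K,D)[0,0]
    return T[:3,3],T[:3,:3]@np.array([u[0],-u[1],-1.])
def toz(c,px,z):
    o,d=ray(c,px);return o+d*(z-o[2])/d[2]
def proj(c,p):
    T=np.array(c["extrinsics"],float);q=T[:3,:3].T@(np.array(p,float)-T[:3,3]);q=q*[1,-1,-1]
    u=cv2.projectPoints(q.reshape(1,1,3),np.zeros(3),np.zeros(3),np.array(c["intrinsics"],float),np.array(c["dist"],float))[0][0,0]
    return u[::-1]
def save(c,n,box=None,s=1):
    im=c["img"][:,:,::-1]
    if box: im=im[box[0]:box[1],box[2]:box[3]]
    cv2.imwrite("pics/"+n,cv2.resize(im,None,fx=s,fy=s,interpolation=cv2.INTER_CUBIC))
E
python3 - <<'E'
from h import *
np.set_printoptions(precision=1,suppress=True)
Z=dict(spot=10,fin=50,pocket1=10,frame_tab=None,turn_grip=50.5,stylus_tip=16,machine=0,console=0,key_small_top=None,key_medium_top=None,key_large_top=None,blank0=0,ring_a=0,ring_b=0,caliper=0,carriage=0)
for n in("scene","top"):
    c=ctrl.get_image(n);save(c,n+"0.png",s=1.25)
    print(n,c["extrinsics"][:3][:, 3] if hasattr(c["extrinsics"],'shape') else c["extrinsics"])
    for t,z in Z.items():
        for r in ctrl.place_of(n,t)[:6]:
            if r["confidence"]>.25: print(n,t,round(r["confidence"],2),np.array(r["position"]),toz(c,r["position"],28 if z is None else z)[:2])
s=ctrl.read_state();print(s)
E
```

```text
pics
scene [1336.9 -506.8  798.4]
scene spot 0.93 [218.2 316. ] [608.9 -49.1]
scene spot 0.49 [218.8 211.8] [ 469.5 -256.3]
scene fin 0.64 [174.7 268.4] [441.4 -82.8]
scene fin 0.28 [219.  211.2] [ 513.3 -270.4]
scene pocket1 0.97 [204.2 291. ] [531.1 -72.2]
scene pocket1 0.55 [288.8 292. ] [ 760.3 -207. ]
scene frame_tab 0.8 [169.4 335.3] [495.2  86.4]
scene frame_tab 0.69 [290.1 291.9] [ 776.2 -215.7]
scene turn_grip 0.55 [204.8 269.4] [ 545.6 -137.5]
scene stylus_tip 0.67 [222.1 370.4] [698.   45.4]
scene machine 0.79 [225.6 372.4] [697.2  53.1]
scene machine 0.45 [204.9 291.2] [523.4 -67.7]
scene console 0.76 [144.2 368.9] [419.7 258.9]
scene key_small_top 0.46 [129.8 371.4] [396.5 284.4]
scene key_medium_top 0.58 [126.6 385.4] [406.3 329.2]
scene key_large_top 0.44 [143.4 355.5] [427.2 203.5]
scene blank0 0.71 [264.8 177.1] [ 553.8 -376.8]
scene blank0 0.71 [173.  268.1] [374.4 -51.4]
scene blank0 0.63 [271.6 148.6] [ 537.7 -434.6]
scene blank0 0.58 [219.1 208.8] [ 455.3 -259.6]
scene blank0 0.56 [256.9 202.1] [ 562.8 -322.3]
scene ring_a 0.62 [240.4 202.4] [ 514.7 -301.2]
scene
[... 1223 characters left out ...]
0.38 [228.9 425.3] [ 503.9 -304. ]
top ring_b 0.44 [233.6 398.2] [ 491.4 -230.8]
top ring_b 0.38 [228.9 425.3] [ 503.9 -304. ]
top caliper 0.7 [253.3 344.4] [439.1 -86.7]
top caliper 0.69 [152.9 296.7] [709.5  42.5]
top carriage 0.74 [214.4 340.6] [542.6 -76.7]
top carriage 0.6 [210.1 450.7] [ 554.5 -374. ]
{'clock': 1.7, 'qpos': array([ 1.2,  0.6,  0. ,  1.5, -0. ,  1. , -0. ]), 'qd': array([ 0., -0., -0.,  0.,  0.,  0., -0.]), 'tau': array([ -0. , -56.3,   1.2, -19.4,   0. ,   0. ,  -0. ]), 'eef_pos': array([ 184.5, -623.3,  231.3]), 'tool_rot': array([ 3.1, -0. ,  0.3]), 'force': array([-0.1, -0.2,  1. ]), 'torque': array([ 0., -0., -0.]), 'gripper_force': 0.0, 'width': 85.65295196332669}
```

```bash
ls pics; python3 -m crank -h 2>&1 | head -5
```

```text
scene0.png
top0.png
invalid input: not JSON, or not a number
```

View pics/top0.png

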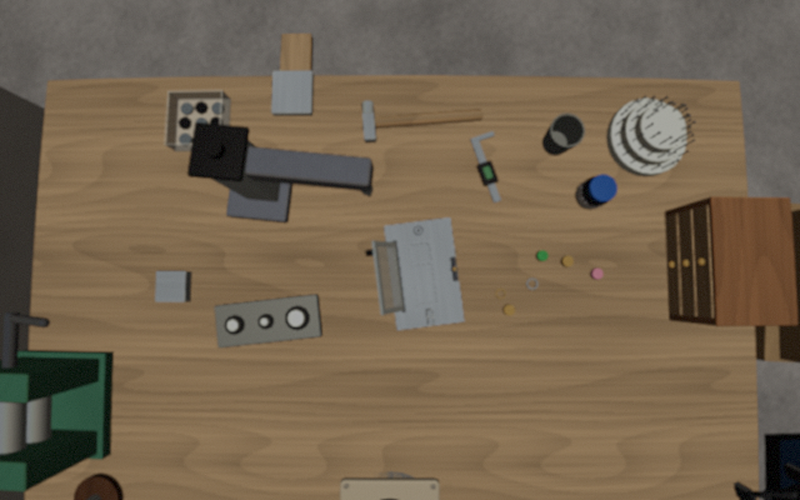

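View pics/scene0.png

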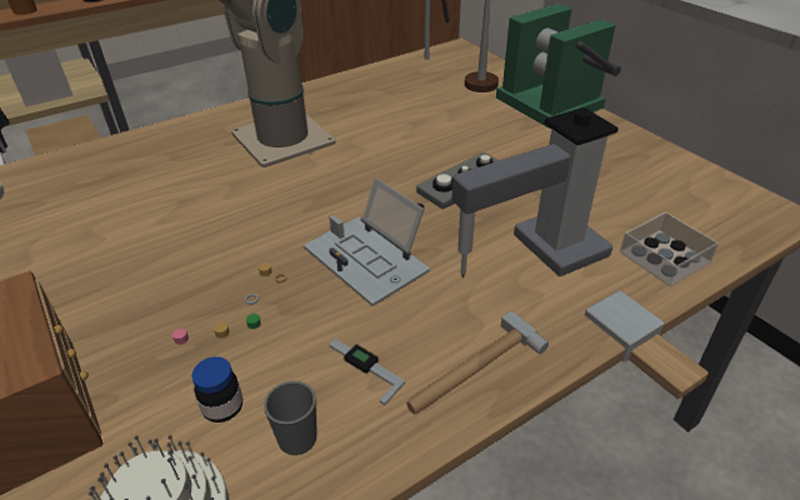

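```bash
python3 - <<'E'
from h import *
c=ctrl.get_image("top");save(c,"blanks.png",(180,260,380,500),6)
s=ctrl.read_state();print(s["eef_pos"],s["tool_rot"],s["clock"])
E
```

```text
[ 184.53891467 -623.28009203  231.33485529] [ 3.14154835e+00 -4.81417416e-05  2.87777347e-01] 1.75
```

View pics/blanks.png

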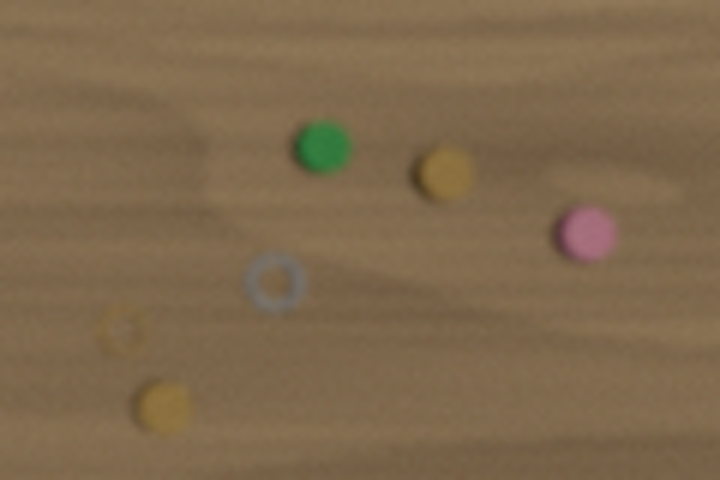

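The top view shows two brass blanks at about (row 245, col 407) and (row 209, col 454). Green and pink look-alikes lie next to them, plus two rings. The carriage is open at a yaw of about 0.2, the machine's stylus is at (150, 295), and the console keys run, from left to right, medium, small, large.

```bash
cat >> h.py <<'E'
from scipy.optimize import least_squares
def both(t,z,guess,tol=25):
    "mean of the two cameras' detections nearest guess"
    out=[]
    for n in("top","scene"):
        c=ctrl.get_image(n)
        L=[(toz(c,r["position"],z)[:2],r["confidence"]) for r in ctrl.place_of(n,t)]
        L=[l for l in L if np.linalg.norm(l[0]-guess)<tol]
        if L: out.append((n,)+max(L,key=lambda l:l[1]))
    return out
def brass(n):
    "brass blobs (cylinder 16 high): centroid at z=8"
    c=ctrl.get_image(n);hsv=cv2.cvtColor(c["img"],cv2.COLOR_RGB2HSV)
    m=((hsv[...,0]>=16)&(hsv[...,0]<=28)&(hsv[...,1]>135)&(hsv[...,2]>90)).astype(np.uint8)
    k,l,st,ce=cv2.connectedComponentsWithStats(m)
    return [(toz(c,(ce[i][1],ce[i][0]),8)[:2].round(1),st[i][4],ce[i][::-1].round(1)) for i in range(1,k) if st[i][4]>15 and -500<toz(c,(ce[i][1],ce[i][0]),8)[1]<200 and toz(c,(ce[i][1],ce[i][0]),8)[0]<650]
def plan(x,y,z,yaw=None):
    "units to go: turn first, then shifts in the axes after the turn"
    s=ctrl.read_state();r=np.array(s["tool_rot"]);p=np.array(s["eef_pos"])
    y0=r[2];y1=y0 if yaw is None else yaw
    M=R.from_euler("xyz",[np.pi,0,y1]).as_matrix()
    d=M.T@(np.array([x,y,z])-p)/25
    print("turn",round((y0-y1)/.08,2),"dxyz",d.round(2),"| at",p.round(1),r.round(3),"t",round(s["clock"],1),"w",round(s["width"],1),"F",np.round(s["force"],1))
E
python3 - <<'E'
from h import *
for n in("top","scene"):
    for b in brass(n): print(n,b)
for t,z,g in(("fin",50,(442,-83)),("spot",10,(609,-49)),("pocket1",10,(534,-70)),("turn_grip",50.5,(540,-135)),("stylus_tip",16,(705,45)),("key_small_top",30,(427,262)),("key_medium_top",30,(423,325)),("key_large_top",30,(443,203))):
    print(t,[(n,p.round(1),round(q,2)) for n,p,q in both(t,z,g,35)])
plan(461.6,-252,120,.2)
E
```

```text
top (array([ 558. , -378.7]), np.int32(47), array([208.6, 453.3]))
top (array([ 455. , -250.7]), np.int32(46), array([247.4, 406.4]))
scene (array([ 449.1, -249.2]), np.int32(44), array([213.6, 211.2]))
scene (array([ 553.1, -376.8]), np.int32(63), array([262.1, 176.3]))
fin [('top', array([443. , -84.3]), 0.65), ('scene', array([436. , -76.6]), 0.62)]
spot [('top', array([625.8, -56.1]), 0.97), ('scene', array([612.1, -56.3]), 0.96)]
pocket1 [('top', array([540.9, -71.6]), 0.87), ('scene', array([522.2, -66.9]), 0.83)]
turn_grip [('top', array([ 538. , -127.2]), 0.47), ('scene', array([ 540.9, -132.2]), 0.64)]
stylus_tip [('top', array([712. ,  44.1]), 0.65), ('scene', array([696.2,  42.3]), 0.89)]
key_small_top [('top', array([427. , 258.5]), 0.5), ('scene', array([416.5, 284. ]), 0.53)]
key_medium_top [('top', array([422.3, 326.5]), 0.54), ('scene', array([409. , 325.6]), 0.38)]
key_large_top [('top', array([436.4, 192.6]), 0.56), ('scene', array([420.6, 212.9]), 0.41)]
turn 1.1 dxyz [ 13.81 -12.35   4.45] | at [ 184.6 -623.3  231.3] [ 3.142 -0.     0.288] t 3.5 w 85.6 F [-0.  -0.5  0.1]
```

```bash
python3 -m crank '[[[0,0,0,0.55],[0,0,0,0.55],[1,-1,0.3,0],[1,-1,0.3,0],[1,-1,0.3,0],[1,-1,0.3,0],[1,-1,0.3,0],[1,-1,0.3,0],[1,-1,0.3,0],[1,-1,0.3,0],[1,-1,0.3,0],[1,-1,0.3,0]]]' -0.5
python3 - <<'E'
from h import *
plan(452,-250,60,.2)
E
```

```text
clock: 4.45
eef_pos: [380.8, -327.3, 156.3]
tool_rot: [3.141, -0.001, 0.199]
force: [0.7, -0.3, 0.8]
width: 63.9
gripper_force: 0.0
turn -0.01 dxyz [ 3.41 -2.47  3.85] | at [ 380.8 -327.3  156.3] [ 3.141e+00 -1.000e-03  1.990e-01] t 4.5 w 63.9 F [ 0.7 -0.3  0.8]
```

```bash
python3 -m crank '[[[0.85,-0.62,0.96,0],[0.85,-0.62,0.96,0],[0.85,-0.62,0.96,0],[0.85,-0.62,0.96,0],[0,0,0,0],[0,0,0,0]]]' -0.4
python3 - <<'E'
from h import *
c=ctrl.get_image("scene");save(c,"s1.png",(140,300,130,370),3)
s=ctrl.read_state();print(s["eef_pos"],proj(c,s["eef_pos"]),proj(c,[452,-250,8]),proj(c,[452,-250,0]))
for n in("top","scene"):
    for b in brass(n): print(n,b)
E
```

```text
clock: 4.95
eef_pos: [451.4, -249.0, 59.0]
tool_rot: [-3.139, 0.002, 0.204]
force: [-0.0, -0.6, 1.3]
width: 59.9
gripper_force: 0.0
[ 450.93779276 -250.85090133   60.01953433] [197.9030697  207.42381991] [214.38772485 211.38992204] [216.8252069  211.90226221]
top (array([ 557.5, -377.9]), np.int32(45), array([208.8, 453. ]))
scene (array([ 451.9, -250. ]), np.int32(51), array([214.4, 211.4]))
scene (array([ 554., -377.]), np.int32(68), array([262.4, 176.3]))
```

View pics/s1.png

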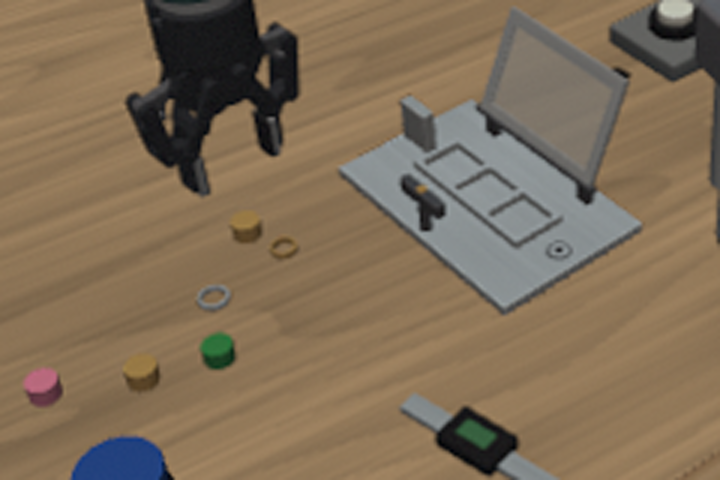

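```bash
python3 -m crank '[[[0.06,-0.03,0.7,0],[0,0,0.7,0],[0,0,0.5,0],[0,0,0.24,0],[0,0,0,0],[0,0,0,0]]]' -0.4
python3 -m crank '[[[0,0,0,0],[0,0,0,0],[0,0,0,0],[0,0,0,0],[0,0,0,0],[0,0,0,0]]]' 1
python3 -m crank '[[[0,0,-0.5,0],[0,0,-0.7,0],[0,0,-0.8,0],[0,0,-0.6,0],[0,0,0,0]]]'
python3 - <<'E'
from h import *
for t,z,g in(("fin",50,(442,-80)),("spot",10,(615,-56)),("pocket1",10,(532,-70)),("turn_grip",50.5,(540,-130))):
    print(t,[(n,p.round(1),round(q,2)) for n,p,q in both(t,z,g,35)])
c=ctrl.get_image("top");save(c,"t1.png",(160,270,280,420),5)
for q in([615,-52,10],[437,-84,50]):print(proj(c,q))
E
```

```text
clock: 5.6
eef_pos: [452.2, -251.0, 7.5]
tool_rot: [3.141, -0.001, 0.198]
force: [-0.2, -0.7, -0.6]
width: 59.8
gripper_force: 0.0
clock: 6.1
eef_pos: [452.7, -250.3, 7.9]
tool_rot: [3.141, -0.001, 0.2]
force: [-2.0, -0.6, 6.4]
width: 19.9
gripper_force: 58.4
clock: 6.52
eef_pos: [454.0, -250.9, 74.6]
tool_rot: [3.138, -0.004, 0.2]
force: [0.2, -0.6, 0.0]
width: 19.4
gripper_force: 58.7
fin [('top', array([435.5, -84.8]), 0.96), ('scene', array([431. , -80.2]), 0.79)]
spot [('top', array([625.3, -62.3]), 0.74), ('scene', array([612.7, -49.9]), 0.89)]
pocket1 [('top', array([535.6, -70. ]), 0.61), ('scene', array([529.5, -71.8]), 0.87)]
turn_grip [('top', array([ 537.3, -133.9]), 0.6), ('scene', array([ 534.5, -133.8]), 0.68)]
[187.11423192 331.45679802]
[255.30056603 344.18554706]
```

View pics/t1.png

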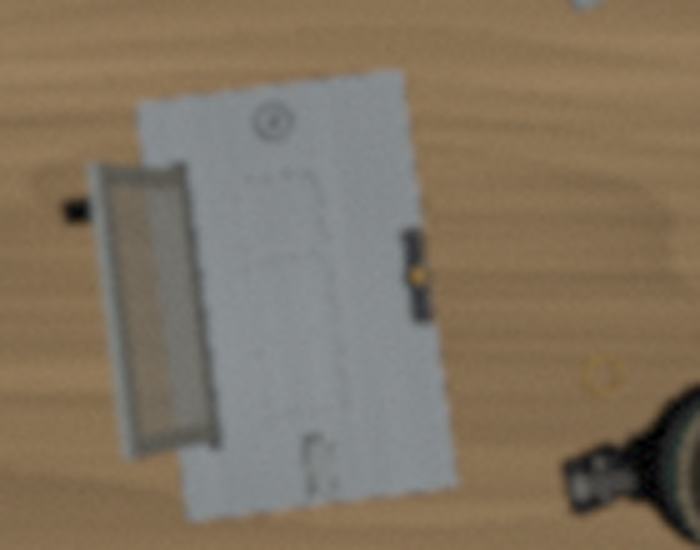

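```bash
cat >> h.py <<'E'
def carr(p,q):
    x,y,a=p;return np.array([x+np.cos(a)*q[0]-np.sin(a)*q[1],y+np.sin(a)*q[0]+np.cos(a)*q[1],q[2]])
def fit(obs,p0=(530,-70,.2)):
    "obs: list of (cam dict, carriage point, [row,col])"
    f=lambda p:np.concatenate([proj(c,carr(p,q))-np.array(px) for c,q,px in obs])
    r=least_squares(f,p0,x_scale=[10,10,.1],loss="soft_l1");return r.x,f(r.x).reshape(-1,2)
E
python3 - <<'E'
from h import *
np.set_printoptions(precision=2,suppress=True)
t=ctrl.get_image("top");s=ctrl.get_image("scene")
C=[(112,72,10),(112,-72,10),(-112,-72,10),(-112,72,10)]
T=[(103,138),(70,403),(487,458),(520,188)];ot=[(t,q,(160+a/5-.4,280+b/5-.4)) for q,(a,b) in zip(C,T)]+[(t,(92,0,10),(160+121/5-.4,280+272/5-.4)),(t,(0,-62,50.5),(160+275/5-.4,280+417/5-.4))]
S=[(227,640),(309,505),(172,340),(101,472)];os=[(s,q,(140+a/3-.3,130+b/3-.3)) for q,(a,b) in zip(C,S)]+[(s,(92,0,10),(140+250/3-.3,130+559/3-.3)),(s,(0,-62,50.5),(140+189/3-.3,130+423/3-.3))]
for o in(ot,os,ot+os):
    p,r=fit(o);print(p,r.ravel())
for q in((0,0,10),(44,0,10),(-44,0,10),(-92,0,50),(92,0,10)):print(q,carr(p,q))
save(s,"s2.png",(140,240,150,310),4)
plan(*carr(p,(44,0,75)),p[2])
E
```

```text
[532.12 -71.44   0.13] [-0.25 -0.45 -0.27 -0.08 -0.03  0.02  0.26 -0.22  0.2   0.4   0.07  0.33]
[534.74 -71.5    0.13] [-0.85  1.27  0.3  -0.21 -1.29 -0.83 -0.64  0.06  0.89  0.19  0.74 -0.21]
[532.91 -71.18   0.13] [-0.51 -0.59 -0.59 -0.23 -0.37 -0.03 -0.02 -0.26 -0.09  0.26 -0.27  0.22
 -1.25  0.91 -0.22 -0.62 -1.78 -1.   -1.03 -0.09  0.44 -0.17  0.24 -0.49]
(0, 0, 10) [532.91 -71.18  10.  ]
(44, 0, 10) [576.56 -65.59  10.  ]
(-44, 0, 10) [489.27 -76.78  10.  ]
(-92, 0, 50) [441.66 -82.88  50.  ]
(92, 0, 10) [624.17 -59.49  10.  ]
turn 0.9 dxyz [ 5.87 -6.68 -0.13] | at [ 452.3 -250.    71.9] [ 3.14 -0.    0.2 ] t 7.5 w 19.6 F [-0.4  0.1 -0.6]
```

View pics/s2.png

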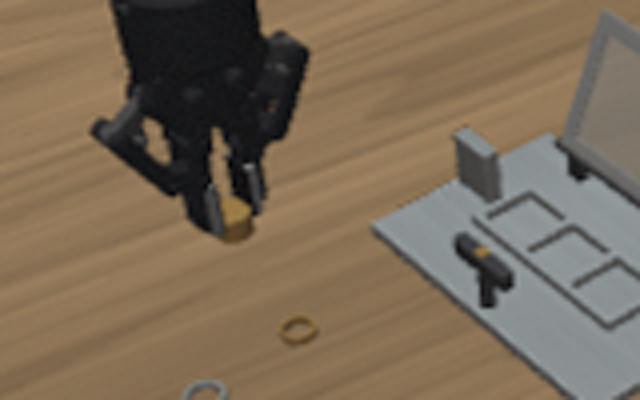

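```bash
python3 - <<'E'
from h import *
c=ctrl.get_image("scene");print(proj(c,[452.3,-250,74]),proj(c,[464,-250,74]))
for px in((195.2,208.7),(196,209)):print(toz(c,px,74))
hsv=cv2.cvtColor(c["img"],cv2.COLOR_RGB2HSV)[185:205,198:220]
m=(hsv[...,0]>=14)&(hsv[...,0]<=28)&(hsv[...,1]>120)&(hsv[...,2]>70)
for r in m: print("".join(".#"[int(v)] for v in r))
E
```

```text
[193.51395932 207.0320256 ] [196.15942009 209.06500312]
[ 460.26681912 -249.28372577   74.        ]
[ 463.37516567 -249.88958169   74.        ]
......................
......................
......................
......................
.........###..........
.......######.........
.......########.......
.......########.......
........#######.......
........#######.......
........######........
........######........
.........#####........
........#######.......
.......#######........
........###...........
......................
......................
......................
......................
```

```bash
python3 -m crank '[[[0,0,0,0.45],[0,0,0,0.45],[0.82,-0.95,0,0],[0.82,-0.95,0,0],[0.82,-0.95,0,0],[0.82,-0.95,0,0],[0.82,-0.95,0,0],[0.82,-0.95,0,0],[0.82,-0.95,0,0],[0,0,0,0],[0,0,0,0]]]'
python3 - <<'E'
from h import *
p=(532.4,-71.4,.128)
plan(*(carr(p,(42,0,19))),p[2])
c=ctrl.get_image("scene");save(c,"s3.png",(140,240,230,370),5)
s=ctrl.read_state();print(proj(c,s["eef_pos"]), proj(c,carr(p,(44,0,10))))
E
```

```text
clock: 8.43
eef_pos: [574.4, -63.8, 71.6]
tool_rot: [-3.141, -0.001, 0.131]
force: [-0.8, -0.4, -1.3]
width: 19.5
gripper_force: 58.8
turn 0.04 dxyz [-0.03  0.09  2.11] | at [574.4 -63.8  71.6] [-3.141e+00 -1.000e-03  1.310e-01] t 8.4 w 19.5 F [-0.8 -0.4 -1.3]
[193.08351217 301.10908063] [213.24041423 302.82020708]
```

View pics/s3.png

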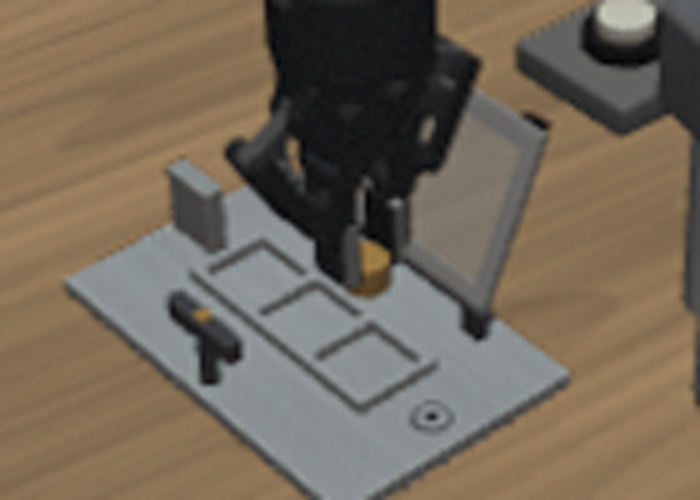

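```bash
python3 -m crank '[[[0,0.05,0.6,0],[0,0.04,0.6,0],[0,0,0.5,0],[0,0,0.3,0],[0,0,0.1,0],[0,0,0,0],[0,0,0,0]]]'
python3 -m crank '[[[0,0,0,0],[0,0,0,0],[0,0,0,0],[0,0,0,0]]]' 0.15
python3 -m crank '[[[0,0,-0.5,0],[0,0,-0.7,0],[0,0,-0.8,0],[0,0,-0.6,0],[0,0,-0.6,0],[0,0,0,0]]]'
```

```text
clock: 9.07
eef_pos: [573.9, -69.4, 19.6]
tool_rot: [3.141, -0.0, 0.127]
force: [0.9, -0.0, -0.4]
width: 19.4
gripper_force: 59.0
clock: 9.4
eef_pos: [574.0, -69.0, 19.8]
tool_rot: [3.141, -0.001, 0.128]
force: [1.1, -1.5, 0.9]
width: 36.3
gripper_force: 0.0
clock: 9.9
eef_pos: [575.9, -69.3, 103.1]
tool_rot: [3.14, -0.006, 0.128]
force: [1.2, 0.8, -0.4]
width: 36.0
gripper_force: 0.0
```

```bash
python3 - <<'E'
from h import *
c=ctrl.get_image("scene");save(c,"s4.png",(150,300,150,350),4)
for n in("top","scene"):
    for b in brass(n): print(n,b)
plan(555.5,-377.5,105,.7)
E
```

```text
top (array([ 558.1, -377.9]), np.int32(49), array([208.6, 453. ]))
scene (array([563.1, -61.7]), np.int32(46), array([210.3, 301.5]))
scene (array([ 554., -377.]), np.int32(68), array([262.4, 176.3]))
turn -7.15 dxyz [-8.5   8.98 -0.22] | at [573.5 -68.9  99.5] [-3.141 -0.     0.128] t 10.1 w 36.0 F [-0.8 -0.2 -0.1]
```

View pics/s4.png

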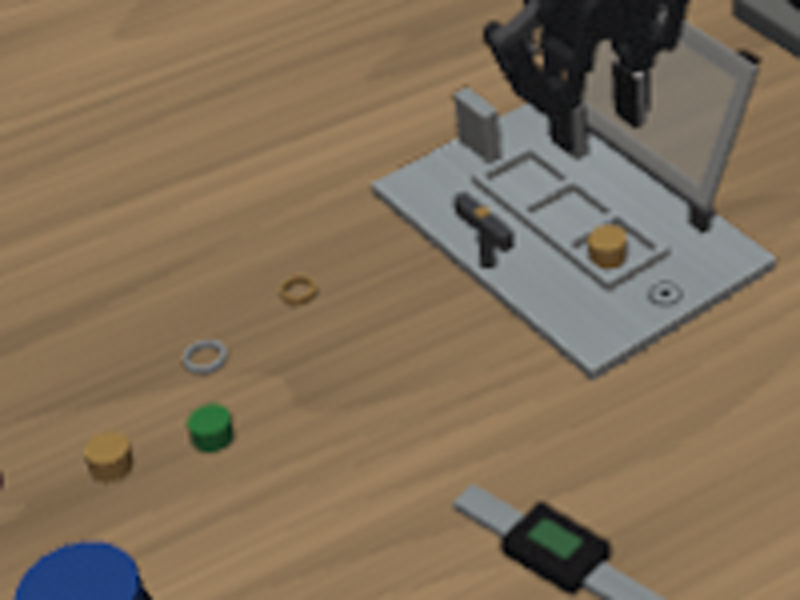

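```bash
python3 -m crank '[[[0,0,0,-0.8],[0,0,0,-0.8],[0,0,0,-0.8],[0,0,0,-0.8],[0,0,0,-0.8],[0,0,0,-0.8],[0,0,0,-0.8],[0,0,0,-0.8],[0,0,0,-0.75]]]'
python3 -m crank '[[[-0.85,0.9,0,0],[-0.85,0.9,0,0],[-0.85,0.9,0,0],[-0.85,0.9,0,0],[-0.85,0.9,0,0],[-0.85,0.9,0,0],[-0.85,0.9,0,0],[-0.85,0.9,0,0],[-0.85,0.9,0,0],[-0.85,0.9,0,0],[0,0,0,0],[0,0,0,0]]]' -0.35
python3 - <<'E'
from h import *
for b in brass("scene"): print(b)
plan(555.5,-377.5,6,.7)
E
```

```text
clock: 10.8
eef_pos: [572.8, -68.9, 98.1]
tool_rot: [-3.14, 0.002, 0.703]
force: [0.0, -0.6, 0.2]
width: 36.6
gripper_force: 0.0
clock: 11.8
eef_pos: [553.9, -380.6, 97.7]
tool_rot: [-3.14, 0.002, 0.695]
force: [0.0, 0.6, -0.3]
width: 57.5
gripper_force: 0.0
(array([563.8, -62.3]), np.int32(50), array([210.5, 301.4]))
(array([ 555.1, -377.4]), np.int32(73), array([262.8, 176.3]))
turn -0.02 dxyz [0.03 0.   3.67] | at [ 554.9 -378.    97.8] [-3.139  0.     0.698] t 11.8 w 57.7 F [-0.2  0.2  0.5]
```

```bash
python3 -m crank '[[[0.03,0,0.8,0],[0,0,0.8,0],[0,0,0.8,0],[0,0,0.7,0],[0,0,0.4,0],[0,0,0.17,0],[0,0,0,0],[0,0,0,0]]]'
python3 -m crank '[[[0,0,0,0],[0,0,0,0],[0,0,0,0],[0,0,0,0],[0,0,0,0],[0,0,0,0]]]' 1
python3 -m crank '[[[0,0,-0.5,0],[0,0,-0.7,0],[0,0,-0.8,0],[0,0,-0.6,0],[0,0,-0.4,0],[0,0,0,0],[0,0,0,0]]]'
python3 - <<'E'
from h import *
plan(*carr((532.4,-71.4,.128),(0,0,75)),.128)
c=ctrl.get_image("scene");s=ctrl.read_state();print(proj(c,s["eef_pos"]))
for r in ctrl.place_of("scene","blank0"): print(np.round(r["position"],1),round(r["confidence"],2))
E
```

```text
clock: 12.52
eef_pos: [557.3, -377.1, 8.1]
tool_rot: [3.141, -0.001, 0.701]
force: [0.3, -0.1, -0.1]
width: 57.9
gripper_force: 0.0
clock: 13.02
eef_pos: [557.2, -377.9, 8.9]
tool_rot: [3.14, -0.001, 0.7]
force: [-1.3, 0.5, 5.6]
width: 19.2
gripper_force: 58.5
clock: 13.6
eef_pos: [556.8, -377.6, 83.2]
tool_rot: [3.141, -0.0, 0.7]
force: [0.0, 0.3, -0.8]
width: 19.6
gripper_force: 58.7
turn 7.15 dxyz [  0.6  -12.27   0.33] | at [ 556.8 -377.6   83.2] [ 3.141 -0.     0.7  ] t 13.6 w 19.6 F [ 0.   0.3 -0.8]
[238.84980414 169.40645465]
[272.  144.2] 0.69
[257.  200.1] 0.66
[128.6 385.1] 0.61
[214.8 302.8] 0.5
[242.5 172.5] 0.42
```

```bash
python3 -m crank '[[[0,0,0,0.8],[0,0,0,0.8],[0,0,0,0.8],[0,0,0,0.8],[0,0,0,0.8],[0,0,0,0.8],[0,0,0,0.8],[0,0,0,0.8],[0,0,0,0.75]]]'
python3 -m crank '[[[0.06,-0.9,0,0],[0.06,-1,0,0],[0.06,-1,0,0],[0.06,-1,0,0],[0.06,-1,0,0],[0.06,-1,0,0],[0.06,-1,0,0],[0.06,-1,0,0],[0.06,-1,0,0],[0.06,-1,0,0],[0,-1,0,0],[0,-0.9,0,0]]]'
python3 -m crank '[[[0,-0.4,0,0],[0,0,0,0],[0,0,0,0]]]'
python3 - <<'E'
from h import *
p=(532.4,-71.4,.128)
plan(*carr(p,(-1,0,20)),.128)
c=ctrl.get_image("scene");save(c,"s5.png",(140,240,230,370),4)
E
```

```text
clock: 14.45
eef_pos: [555.8, -377.0, 81.1]
tool_rot: [-3.14, 0.002, 0.125]
force: [-0.9, 0.3, -0.9]
width: 19.4
gripper_force: 58.7
clock: 15.45
eef_pos: [532.9, -81.1, 81.5]
tool_rot: [-3.141, 0.002, 0.129]
force: [-0.5, 0.2, 0.1]
width: 19.5
gripper_force: 58.8
clock: 15.7
eef_pos: [532.6, -73.7, 82.2]
tool_rot: [3.141, 0.001, 0.128]
force: [-0.6, -0.1, -0.7]
width: 19.5
gripper_force: 58.8
turn 0.0 dxyz [-0.04 -0.09  2.49] | at [532.6 -73.7  82.2] [3.141e+00 1.000e-03 1.280e-01] t 15.7 w 19.5 F [-0.6 -0.1 -0.7]
```

View pics/s5.png

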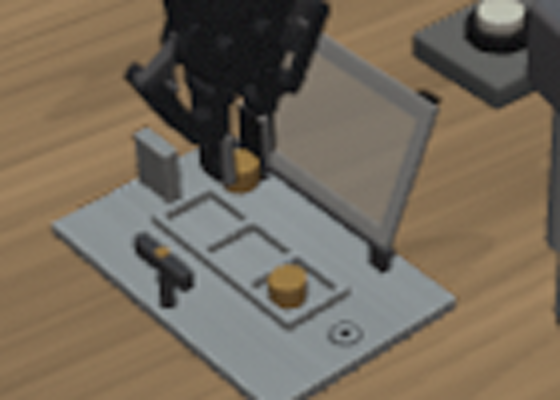

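```bash
python3 -m crank '[[[-0.04,-0.09,0.7,0],[0,0,0.7,0],[0,0,0.6,0],[0,0,0.35,0],[0,0,0.14,0],[0,0,0,0],[0,0,0,0]]]'
python3 -m crank '[[[0,0,0,0],[0,0,0,0],[0,0,0,0],[0,0,0,0]]]' 0.15
python3 -m crank '[[[0,0,-0.5,0],[0,0,-0.7,0],[0,0,-0.8,0],[0,0,-0.8,0],[0,0,-1,0],[0,0,-1,0],[0,0,-1,0],[0,0,0,0],[0,0,0,0]]]'
python3 - <<'E'
from h import *
p=(532.4,-71.4,.128)
c=ctrl.get_image("scene");save(c,"s6.png",(150,250,230,370),5)
for b in brass("scene"): print(b)
for q in((0,0,18),(44,0,18)):print(proj(c,carr(p,q)),carr(p,q))
plan(*carr(p,(0,120,190)),.128)
E
```

```text
clock: 16.33
eef_pos: [531.8, -71.9, 20.7]
tool_rot: [3.141, -0.001, 0.127]
force: [-0.2, -1.0, -1.1]
width: 19.4
gripper_force: 58.8
clock: 16.67
eef_pos: [531.7, -70.9, 20.8]
tool_rot: [3.141, -0.001, 0.128]
force: [0.5, -0.2, -1.0]
width: 36.3
gripper_force: 0.0
clock: 17.42
eef_pos: [532.4, -71.0, 166.9]
tool_rot: [3.141, -0.004, 0.128]
force: [0.2, -0.3, -0.5]
width: 36.3
gripper_force: 0.0
(array([518.7, -63.1]), np.int32(44), array([200.8, 291.6]))
(array([562.2, -61.3]), np.int32(46), array([210. , 301.4]))
[201.91523247 291.39240487] [532.4 -71.4  18. ]
[210.77140148 302.69932485] [576.04004386 -65.78336652  18.        ]
turn 0.0 dxyz [ 0.06 -4.77 -1.  ] | at [530.8 -70.7 164.9] [-3.141e+00  1.000e-03  1.280e-01] t 17.5 w 36.3 F [-0.2  0.2 -0.5]
```

View pics/s6.png

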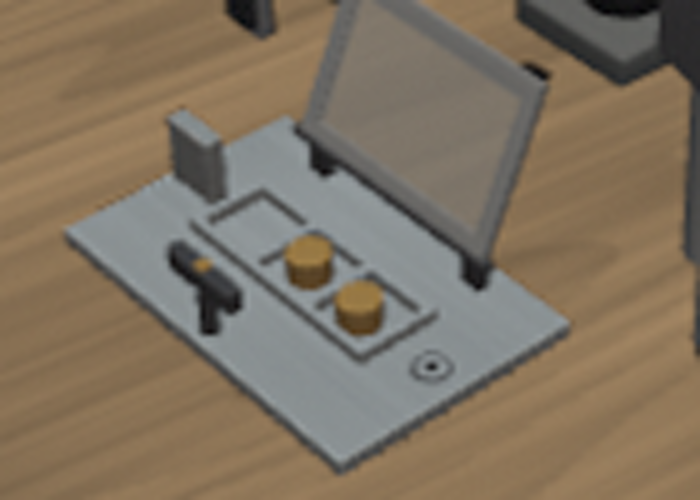

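```bash
python3 -m crank '[[[0.06,-0.9,0,0],[0,-1,0,0],[0,-1,0,0],[0,-1,0,0],[0,-1,0,0],[0,-0.1,0.5,0],[0,0,0.7,0],[0,0,0.7,0],[0,0,0.7,0],[0,0,0.2,0],[0,0,0,0]]]' 1
python3 -m crank '[[[0,0.2,0,0],[0,0.25,0,0],[0,0.25,0,0],[0,0.25,0,0],[0,0.25,0,0],[0,0.25,0,0],[0,0.25,0,0],[0,0.25,0,0],[0,0.25,0,0],[0,0.25,0,0],[0,0.25,0,0],[0,0.25,0,0]]]'
python3 -m crank '[[[0,0.2,0,0],[0,0,0,0],[0,-0.3,0,0],[0,-0.6,0,0],[0,-0.6,-0.5,0],[0,-0.3,-1,0],[0,0,-1,0],[0,0,-0.5,0],[0,0,0,0],[0,0,0,0],[0,0,0,0],[0,0,0,0]]]'
python3 -m crank '[[[0,0,0,0],[0,0,0,0],[0,0,0,0],[0,0,0,0],[0,0,0,0],[0,0,0,0],[0,0,0,0],[0,0,0,0],[0,0,0,0],[0,0,0,0],[0,0,0,0],[0,0,0,0]]]'
python3 -m crank '[[[0,0,0,0],[0,0,0,0],[0,0,0,0],[0,0,0,0],[0,0,0,0],[0,0,0,0],[0,0,0,0],[0,0,0,0],[0,0,0,0],[0,0,0,0],[0,0,0,0],[0,0,0,0]]]'
python3 - <<'E'
from h import *
c=ctrl.get_image("scene");save(c,"s7.png",(140,260,220,400),4)
plan(*carr((532.4,-71.4,.128),(0,-62,110)),.128)
E
```

```text
clock: 18.43
eef_pos: [515.0, 52.9, 93.2]
tool_rot: [3.141, 0.005, 0.128]
force: [0.2, -0.4, -0.5]
width: -0.4
gripper_force: 0.0
clock: 19.43
eef_pos: [526.3, -20.6, 95.2]
tool_rot: [-3.142, 0.0, 0.128]
force: [0.2, 0.1, -0.3]
width: -0.2
gripper_force: 0.1
clock: 20.43
eef_pos: [520.3, 20.0, 169.3]
tool_rot: [-3.141, 0.002, 0.128]
force: [0.0, 0.4, -1.2]
width: -0.2
gripper_force: 0.0
clock: 21.43
eef_pos: [521.2, 19.7, 170.3]
tool_rot: [-3.142, -0.0, 0.128]
force: [0.5, -0.4, 0.7]
width: 0.1
gripper_force: 0.0
clock: 22.43
eef_pos: [521.2, 19.7, 170.3]
tool_rot: [3.142, -0.0, 0.128]
force: [0.4, -1.1, 0.3]
width: 0.2
gripper_force: 0.0
turn -0.0 dxyz [-0.02  6.15  2.41] | at [521.2  19.7 170.3] [-3.142 -0.     0.128] t 22.5 w 0.0 F [-0.3 -1.2 -0.3]
```

View pics/s7.png

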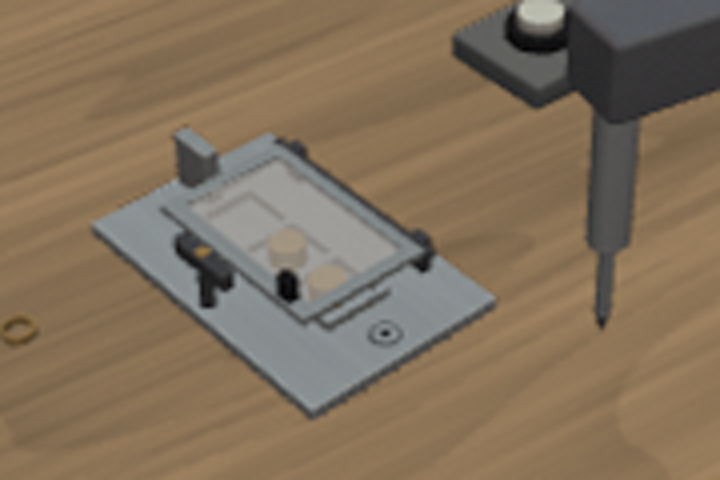

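```bash
python3 -m crank '[[[0,0.9,0.3,0],[0,1,0.3,0],[0,1,0.3,0],[0,1,0.3,0],[0,1,0.3,0],[0,1,0.3,0],[0,0.25,0.4,0],[0,0,0,0],[0,0,0,0]]]' 0.1
python3 - <<'E'
from h import *
plan(*carr((532.4,-71.4,.128),(0,-62,42)),.128)
print(np.round(ctrl.read_state()["qpos"],2))
c=ctrl.get_image("scene")
hs=[(r["position"],r["confidence"]) for r in ctrl.place_of("scene","turn_grip")];print(hs,proj(c,carr((532.4,-71.4,.128),(0,-62,50.5))))
E
```

```text
clock: 23.23
eef_pos: [540.2, -132.0, 114.7]
tool_rot: [-3.14, 0.002, 0.127]
force: [0.0, 0.5, -0.5]
width: 38.5
gripper_force: 0.0
turn -0.01 dxyz [0.   0.04 2.91] | at [ 540.2 -132.   114.7] [-3.14e+00  2.00e-03  1.27e-01] t 23.2 w 38.5 F [ 0.   0.5 -0.5]
[ 0.09  0.66  0.15  1.89 -0.17  0.61 -1.09]
[([203.8, 265.7], 0.56)] [202.86705046 270.02825354]
```

```bash
python3 -m crank '[[[0,0.04,0.7,0],[0,0,0.7,0],[0,0,0.7,0],[0,0,0.5,0],[0,0,0.25,0],[0,0,0.06,0],[0,0,0,0],[0,0,0,0]]]'
python3 -m crank '[[[0,0,0,0],[0,0,0,0],[0,0,0,0],[0,0,0,0],[0,0,0,0]]]' 1
python3 - <<'E'
from h import *
plan(*carr((532.4,-71.4,.128),(0,-62,42)),.128+1.57)
E
```

```text
clock: 24.0
eef_pos: [541.6, -133.4, 43.4]
tool_rot: [3.141, -0.001, 0.129]
force: [-0.3, -0.1, 0.5]
width: 38.2
gripper_force: 0.0
clock: 24.42
eef_pos: [541.3, -133.1, 43.5]
tool_rot: [-3.141, -0.001, 0.128]
force: [-1.0, 1.3, 5.1]
width: 7.9
gripper_force: 60.3
turn -19.62 dxyz [ 0.01 -0.04  0.06] | at [ 541.3 -133.1   43.5] [-3.141e+00 -1.000e-03  1.280e-01] t 24.4 w 7.9 F [-1.   1.3  5.1]
```

```bash
python3 -m crank '[[[0,0,0,-0.8],[0,0,0,-0.8],[0,0,0,-0.8],[0,0,0,-0.8],[0,0,0,-0.8],[0,0,0,-0.8],[0,0,0,-0.8],[0,0,0,-0.8],[0,0,0,-0.8],[0,0,0,-0.8],[0,0,0,-0.8],[0,0,0,-0.8]]]'
python3 -m crank '[[[0,0,0,-0.8],[0,0,0,-0.8],[0,0,0,-0.8],[0,0,0,-0.8],[0,0,0,-0.8],[0,0,0,-0.8],[0,0,0,-0.8],[0,0,0,-0.8],[0,0,0,-0.8],[0,0,0,-0.8],[0,0,0,-0.8],[0,0,0,-0.8]]]'
python3 -m crank '[[[0,0,0,-0.4],[0,0,0,0],[0,0,0,0],[0,0,0,0]]]'
python3 -c "
from h import *
s=ctrl.read_state();print(s['tool_rot'],s['torque'],s['force'],s['qpos'],s['width'])"
```

```text
clock: 25.42
eef_pos: [540.8, -132.2, 43.5]
tool_rot: [-3.14, -0.001, 0.9]
force: [-2.0, 4.2, 6.6]
width: 7.7
gripper_force: 60.5
clock: 26.42
eef_pos: [539.7, -131.8, 43.5]
tool_rot: [-3.14, -0.002, 1.668]
force: [-4.1, 4.6, 8.7]
width: 7.7
gripper_force: 60.8
clock: 26.75
eef_pos: [539.7, -131.8, 43.5]
tool_rot: [-3.14, -0.002, 1.697]
force: [-3.9, 4.5, 9.8]
width: 7.9
gripper_force: 60.8
[-3.13974033e+00 -1.86963777e-03  1.69695924e+00] [1.08570447 0.98301256 0.02526466] [-3.89163137  4.51143171  9.75888163] [ 0.3618869   0.78261456 -0.26725355  1.91581367  0.39844426  0.49700278
 -0.05855419] 7.863041627039228
```

```bash
python3 -m crank '[[[0,0,0,0],[0,0,0,0],[0,0,0,0],[0,0,-0.4,0],[0,0,-0.8,0],[0,0,-0.8,0],[0,0,-0.8,0],[0,0,-0.4,0],[0,0,0,0]]]' 0.3
python3 -m crank '[[[-0.6,-0.6,-0.4,0.8],[-0.6,-0.6,-0.4,0.8],[-0.6,-0.6,0,0.8],[-0.6,-0.6,0,0.8],[0,0,0,0.8],[0,0,0,0.8],[0,0,0,0.8],[0,0,0,0.8],[0,0,0,0.8],[0,0,0,0.8],[0,0,0,0.8],[0,0,0,0.8]]]'
python3 -m crank '[[[0,0,0,0.8],[0,0,0,0.8],[0,0,0,0.8],[0,0,0,0.8],[0,0,0,0.8],[0,0,0,0.8],[0,0,0,0.8],[0,0,0,0.8],[0,0,0,0.8],[0,0,0,0.8],[0,0,0,0.8],[0,0,0,0.8]]]'
python3 - <<'E'
from h import *
plan(*carr((532.4,-71.4,.128),(-92,0,90)),.128)
s=ctrl.get_image("scene");t=ctrl.get_image("top")
a=cv2.resize(t["img"][130:270,270:410,::-1],None,fx=4,fy=4,interpolation=2)
b=s["img"][150:270,230:400,::-1];b=cv2.resize(b,None,fx=4,fy=4,interpolation=2)[:560]
cv2.imwrite("pics/top8.png",a);cv2.imwrite("pics/s8.png",b)
E
```

```text
clock: 27.5
eef_pos: [542.8, -134.4, 125.2]
tool_rot: [3.137, 0.002, 1.695]
force: [0.2, 0.3, -0.0]
width: 29.8
gripper_force: 0.0
clock: 28.5
eef_pos: [482.2, -195.3, 141.7]
tool_rot: [-3.14, 0.001, 0.924]
force: [0.1, -0.3, -0.3]
width: 30.1
gripper_force: 0.0
clock: 29.5
eef_pos: [482.2, -195.4, 141.7]
tool_rot: [-3.141, 0.002, 0.156]
force: [-0.1, 0.5, -0.2]
width: 29.8
gripper_force: 0.0
turn 0.36 dxyz [-1.05 -4.66  2.07] | at [ 482.2 -195.4  141.7] [-3.141e+00  2.000e-03  1.560e-01] t 29.5 w 29.8 F [-0.1  0.5 -0.2]
```

View pics/s8.png

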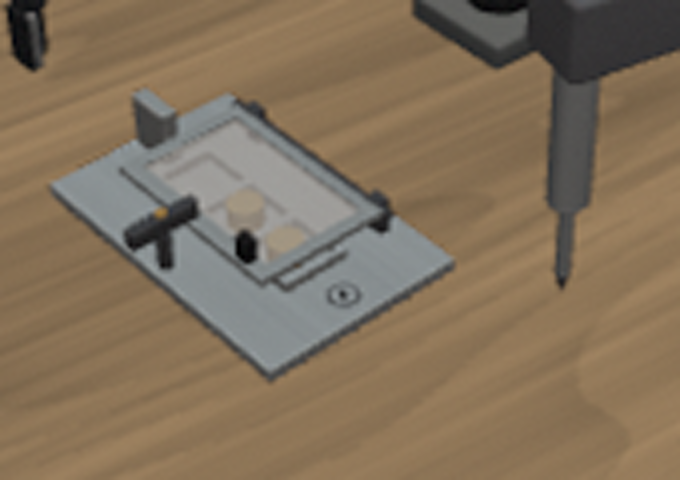

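View pics/top8.png

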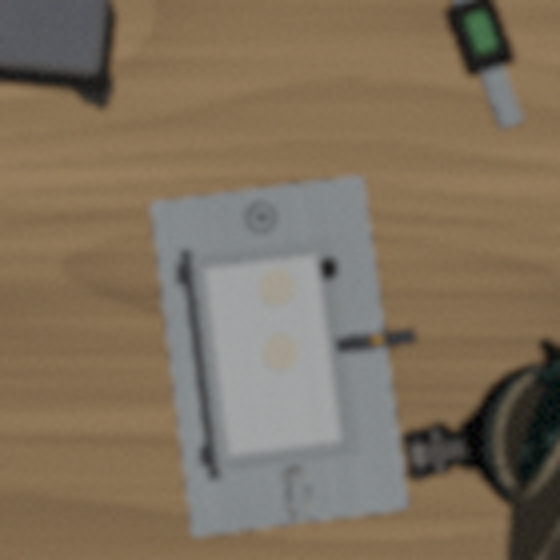

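```bash
python3 - <<'E'
from h import *
np.set_printoptions(linewidth=200)
c=ctrl.get_image("scene");t=ctrl.get_image("top")
g=cv2.cvtColor(c["img"],cv2.COLOR_RGB2GRAY);gt=cv2.cvtColor(t["img"],cv2.COLOR_RGB2GRAY)
print(g[200:226,362:378]);print("spot");print(g[216:230,307:325])
print("top");print(gt[144:164,284:302])
print(c["intrinsics"],t["intrinsics"],c["dist"])
for n in("scene","top"):
    for q in("stylus_tip","spot"):
        for i in range(3):
            ctrl.get_image(n);print(n,q,[(np.round(r["position"],1),round(r["confidence"],2)) for r in ctrl.place_of(n,q)[:2]])
E
```

```text
[[126 126 123 120 102  64  71  78  81  82  81  79  80  78  71  91]
 [121 121 121 123 113  79  70  78  79  81  81  80  78  76  81 107]
 [121 121 120 118 113 101  87  81  83  85  85  81  84 104 118 123]
 [120 117 114 112 111 115 110  88  68  73  75  83 106 125 128 128]
 [115 110 112 115 117 121 117  93  66  75  75  94 126 127 123 125]
 [112 115 118 120 122 123 120  96  66  75  75  94 127 125 126 128]
 [115 119 121 123 124 128 120  83  68  76  74  94 129 128 130 133]
 [119 123 126 127 127 130 119  79  70  77  75 101 134 132 133 135]
 [127 127 129 129 127 125 115  79  70  78  77 103 136 135 134 133]
 [129 128 126 123 121 124 114  72  72  78  77 105 138 132 130 126]
 [127 123 122 121 125 130 119  70  73  77  74 101 132 128 124 123]
 [120 122 125 128 132 135 122  72  73  77  79 103 128 125 125 127]
 [122 125 130 133 133 137 124  73  74  76  79 104 127 127 128 129]
 [127 130 133 135 134 136 118  63  74  77  86 116 130 130 130 129]
 [133 134 135 134 131 128 113  61  75  76  88 119 132 129 128 127]
 [134 132 130 127 125 126 111  64  76  75  84 116 130 128 127 124]
 [130 127 125 123 122 121  9
[... 3383 characters left out ...]
     384.05084656 198.76127534]
 [  0.           0.           1.        ]] [0.03300667 0.         0.         0.         0.        ]
scene stylus_tip [(array([220.4, 369.2]), 0.71)]
scene stylus_tip [(array([222.1, 370. ]), 0.95)]
scene stylus_tip [(array([223.7, 370.1]), 0.72), (array([226.3, 219.4]), 0.71)]
scene spot [(array([220.8, 313.2]), 0.81)]
scene spot [(array([221.1, 315.5]), 0.94)]
scene spot [(array([221.7, 315.8]), 0.84)]
top stylus_tip [(array([151.6, 297.6]), 0.9)]
top stylus_tip [(array([153.7, 297.2]), 0.86)]
top stylus_tip [(array([149.4, 294.4]), 0.93)]
top spot [(array([183.6, 337.1]), 0.86)]
top spot [(array([183.1, 333.5]), 0.9)]
top spot [(array([181.4, 337.5]), 0.67)]
```

```bash
python3 - <<'E'
from h import *
c=ctrl.get_image("scene");t=ctrl.get_image("top")
p=(532.4,-71.4,.128)
tip=toz(c,(221.7,370.0),16);sp=toz(c,(223.35,315.35),10);print(tip,sp,carr(p,(92,0,10)),"d",tip-sp)
for z in(16,30,85):print(proj(t,[tip[0],tip[1],z]))
spt=toz(t,(130+216/4-.4,270+261/4-.4),10);print("top spot",spt, toz(t,(155.3,295.3),16))
E
python3 -m crank '[[[-0.2,-0.9,0.3,0.36],[-0.2,-1,0.3,0],[-0.2,-1,0.3,0],[-0.2,-1,0.3,0],[-0.2,-0.7,0.3,0],[0,0,0.3,0],[0,0,0.2,0],[0,0,0,0],[0,0,0,0]]]' 0
python3 - <<'E'
from h import *
plan(*carr((532.4,-71.4,.128),(-92,0,35)),.128)
E
```

```text
[696.3420882   45.44853759  16.        ] [623.133532   -60.25651785  10.        ] [623.64736444 -59.65613     10.        ] d [ 73.2085562  105.70505544   6.        ]
[156.56497104 295.05486192]
[155.55009758 294.60580143]
[151.27805173 292.7156597 ]
top spot [624.46076961 -61.05675405  10.        ] [699.77270378  44.82590805  16.        ]
clock: 31.75
eef_pos: [443.0, -86.1, 92.5]
tool_rot: [3.141, -0.0, 0.129]
force: [0.1, 0.3, 0.4]
width: 42.8
gripper_force: 0.0
turn 0.02 dxyz [-0.06 -0.13  2.3 ] | at [443.  -86.1  92.5] [ 3.141 -0.     0.129] t 31.8 w 42.8 F [0.1 0.3 0.4]
```

```bash
python3 -m crank '[[[-0.06,-0.13,0.6,0],[0,0,0.6,0],[0,0,0.6,0],[0,0,0.35,0],[0,0,0.15,0],[0,0,0,0],[0,0,0,0]]]'
python3 -m crank '[[[0,0,0,0],[0,0,0,0],[0,0,0,0],[0,0,0,0],[0,0,0,0],[0,0,0,0]]]' 1
python3 -m crank '[[[0,-0.1,0,0],[0.1,-0.3,0,0],[0.2,-0.34,0,0],[0.3,-0.34,0,0],[0.3,-0.34,0,0],[0.3,-0.34,0,0],[0.3,-0.34,0,0],[0.3,-0.34,0,0],[0.3,-0.34,0,0],[0.3,-0.34,0,0],[0.3,-0.3,0,0],[0.3,-0.2,0,0]]]'
python3 -m crank '[[[0.3,-0.1,0,0],[0.2,-0.1,0,0],[0.08,0,0,0],[0,0,0,0],[0,0,0,0],[0,0,0,0],[0,0,0,0]]]'
python3 - <<'E'
from h import *
np.set_printoptions(linewidth=200)
c=ctrl.get_image("scene");t=ctrl.get_image("top")
print(cv2.cvtColor(c["img"],cv2.COLOR_RGB2GRAY)[212:236,356:386])
print(cv2.cvtColor(t["img"],cv2.COLOR_RGB2GRAY)[144:168,284:306])
tip=np.array([697,45.3,10]);print("target px",proj(c,toz(c,(221.7,370),16)*[1,1,0]+[0,0,10]),proj(t,tip))
plan(443+74,-83+105.7,35,.128)
E
```

```text
clock: 32.33
eef_pos: [441.6, -82.8, 35.9]
tool_rot: [3.141, 0.001, 0.129]
force: [0.7, -0.9, 0.2]
width: 42.8
gripper_force: 0.0
clock: 32.83
eef_pos: [441.6, -82.4, 36.5]
tool_rot: [3.141, -0.0, 0.13]
force: [-0.7, -0.7, 5.8]
width: 10.3
gripper_force: 59.2
clock: 33.83
eef_pos: [500.5, 14.6, 36.5]
tool_rot: [3.14, 0.006, 0.125]
force: [-10.0, -9.6, 16.8]
width: 10.5
gripper_force: 61.2
clock: 34.42
eef_pos: [511.1, 21.5, 36.5]
tool_rot: [-3.141, 0.012, 0.126]
force: [-13.7, -6.4, 20.7]
width: 10.3
gripper_force: 61.6
[[136 133 136 138 132 104  78  87 113 145 142 128 122  76  73  77  82 118 148 143 144 143 144 144 145 144 143 143 143 143]
 [135 137 132 107  87  83 112 136 146 144 112 100 114  67  74  76  89 127 146 145 143 143 143 143 145 145 145 144 144 142]
 [131 107  88  83 110 135 145 144 118  95  83 100 113  62  75  74  90 130 143 142 144 144 143 142 143 144 144 144 144 143]
 [104  84 108 133 142 144 118  96  78  81 111 135 123  65  75  74  89 127 144 141 141 142 142 143 143 144 143 145 145 144]
 [ 91 113 143 151 143 113  80  82 112 132 138 139 110  65  76  73  86 124 145 142 
[... 4049 characters left out ...]
6 137 138 137 131 126 124 126 129 135 137 138 136 138 137]
 [139 138 138 137 136 138 136 139 136 138 137 138 133 137 134 136 138 137 138 137 135 137]
 [139 137 138 139 137 136 135 138 137 137 136 135 136 136 136 135 135 136 138 133 135 135]
 [136 135 138 138 135 137 135 134 135 136 134 134 134 133 134 133 133 131 134 132 133 131]
 [134 134 135 134 131 132 131 133 132 131 128 132 130 132 131 132 130 131 130 132 132 131]
 [132 130 130 130 130 130 130 131 128 128 129 130 128 128 128 130 133 134 136 135 138 139]]
target px [223.56668301 369.86951164] [156.75027724 295.30117884]
turn -0.03 dxyz [ 0.24 -0.02  0.06] | at [511.1  21.5  36.5] [-3.141  0.012  0.126] t 34.5 w 10.2 F [-13.1  -6.5  20.8]
```

```bash
python3 - <<'E'
from h import *
c=ctrl.get_image("scene");t=ctrl.get_image("top")
tip=toz(c,(221.7,370),16)
print("scene",tip-toz(c,(223.55,367.2),10), toz(c,(223.55,367.2),10))
print("top",toz(t,(158.3,297.4),10), proj(t,[697,45.3,16]))
E
```

```text
scene [3.5879333  5.14732332 6.        ] [692.7541549   40.30121427  10.        ]
top [692.7812073   39.61335227  10.        ] [156.32232247 295.11276955]
```

```bash
python3 -m crank '[[[0.06,-0.07,-0.03,0],[0.06,-0.07,-0.03,0],[0.06,-0.06,0,0],[0,0,0,0],[0,0,0,0],[0,0,0,0]]]'
cat > m.py <<'E'
from h import *
np.set_printoptions(linewidth=200)
c=ctrl.get_image("scene");t=ctrl.get_image("top")
print(cv2.cvtColor(c["img"],cv2.COLOR_RGB2GRAY)[218:230,360:378])
print(cv2.cvtColor(t["img"],cv2.COLOR_RGB2GRAY)[150:164,288:304])
cv2.imwrite("pics/fin.png",cv2.resize(np.vstack([c["img"][200:240,340:400,::-1],t["img"][140:180,270:330,::-1]]),None,fx=7,fy=7,interpolation=2))
E
python3 m.py
```

```text
clock: 35.12
eef_pos: [521.3, 30.4, 36.9]
tool_rot: [-3.141, 0.001, 0.132]
force: [-0.2, -0.3, -2.7]
width: 10.3
gripper_force: 58.5
[[ 84 113 144 150 144 112  79  79  88  63  79  76 102 145 142 142 140 139]
 [136 146 144 116  94  88 110 134 125  68  49  73 119 144 142 140 142 141]
 [144 121 104  79  80 112 139 146 131  68  33  90 142 144 143 143 143 140]
 [105  81  85 111 132 138 143 143 141 110  60 108 115 113 108 107 132 143]
 [ 74  80 112 137 144 142 141 143 143 132  94  93 114 137 137 129 118 123]
 [109 132 138 142 141 141 141 142 144 134 106 121 135 113  89 119 136 114]
 [139 144 143 141 140 140 141 142 143 132 100 122 135  72  40 107 148 124]
 [145 145 142 141 142 141 141 141 141 141 117  90 132 132 131 140 142 108]
 [143 145 143 143 142 142 140 140 141 142 131  94  94 106 116 110  93 110]
 [140 143 145 145 144 142 142 141 140 142 140 132 128 124 108 115 127 134]
 [140 141 142 144 144 143 143 142 143 140 142 142 142 140 135 137 143 141]
 [140 141 140 141 143 145 145 142 142 142 141 140 140 142 142 142 143 143]]
[[ 23  30  32  32  31  33  27  30  37  67 105 132 138 137 138 138]
[... 172 characters left out ...]
  85 117 134 139 138 138 140]
 [127 107  76  56  53  46  45  47  67  98 126 136 137 137 141 139]
 [134 120  95  84  78  72  58  53  75 111 131 138 138 138 140 139]
 [135 128 110 104 106  97  79  76  95 118 135 136 137 138 139 140]
 [138 131 120 109 112 111 101 106 120 132 136 138 136 137 140 141]
 [137 136 129 122 119 120 122 126 135 136 136 139 136 138 137 141]
 [136 137 136 133 131 133 131 135 138 139 136 136 135 136 138 136]
 [139 137 137 136 134 136 136 137 137 135 134 134 136 134 134 134]
 [135 137 134 134 136 134 133 133 135 133 134 134 133 131 133 131]
 [133 132 133 132 132 131 132 131 131 130 131 130 131 131 133 131]
 [130 132 130 129 128 129 130 130 132 133 131 131 136 138 140 142]]
```

```bash
python3 - <<'E'
from h import *
c=ctrl.get_image("scene")
for px in((223.75,373.8),(223.55,373.9)):
    d=toz(c,(221.7,370),16)-toz(c,px,10);print(d, "tool",(R.from_euler("xyz",[np.pi,0,.13]).as_matrix().T@d/25).round(3))
E
python3 -m crank '[[[-0.06,0.05,0,0],[-0.06,0.05,0,0],[-0.06,0.04,0,0],[-0.05,0,0,0],[0,0,0,0],[0,0,0,0],[0,0,0,0]]]'
python3 m.py | head -12
```

```text
[-5.70830375 -7.23550023  6.        ] tool [-0.264  0.257 -0.24 ]
[-5.3010492  -7.85749434  6.        ] tool [-0.251  0.284 -0.24 ]
clock: 35.85
eef_pos: [515.7, 25.8, 37.2]
tool_rot: [-3.141, 0.002, 0.131]
force: [0.2, -0.1, -4.0]
width: 10.2
gripper_force: 58.5
[[144 112  78  79 111 134 138 143 119  62  80  77 103 145 141 141 139 139]
 [ 95  90 104 121 138 144 144 145 129  67  49  74 121 145 141 141 140 140]
 [ 79 114 139 141 142 142 142 145 132  69  28  65 113 134 144 142 140 140]
 [132 138 143 142 142 141 142 134 109  83  61 118 136 116 102 123 142 140]
 [143 141 141 141 143 142 142 127 104 129  99  93 111 140 122 114 143 142]
 [141 141 140 142 141 141 144 127 103 148 123  45  70 134 137 108 133 143]
 [142 142 141 141 142 141 142 130  98 126 143 129 132 145 134  96 128 142]
 [143 142 142 140 141 141 141 139 121  92 100 108 117 108  84 105 140 142]
 [144 143 142 142 142 140 141 142 139 129 121 108 113 114 126 134 144 144]
 [144 145 144 142 142 142 141 141 142 142 141 137 137 137 142 142 141 145]
 [141 143 144 144 144 142 144 141 141 140 142 142 143 142 142 145 141 110]
 [140 141 143 143 143 143 142 142 141 140 141 141 141 143 145 133  95  75]]
```

```bash
cat > d.py <<'E'
from h import *
import sys
c=ctrl.get_image("scene")
d=toz(c,(221.7,370),16)-toz(c,(float(sys.argv[1]),float(sys.argv[2])),10);print(d, "tool",(R.from_euler("xyz",[np.pi,0,.13]).as_matrix().T@d/25).round(3))
E
python3 d.py 222.85 371.4;python3 d.py 223 371.4
```

```text
[-0.08636244 -4.49975887  6.        ] tool [-0.027  0.178 -0.24 ]
[-0.49378304 -4.17928425  6.        ] tool [-0.041  0.163 -0.24 ]
```

```bash
sed -i 's/221.7,370)/222.1,369.95)/' d.py; python3 d.py 222.93 371.4
python3 -m crank '[[[0,0.05,0,0],[0.01,0.05,0,0],[0.01,0.05,0,0],[0,0.02,0,0],[0,0,0,0],[0,0,0,0],[0,0,0,0]]]'
python3 m.py
```

```text
[ 0.71537325 -5.27512608  6.        ] tool [ 0.001  0.213 -0.24 ]
clock: 36.68
eef_pos: [516.8, 21.7, 37.2]
tool_rot: [-3.141, 0.001, 0.131]
force: [-0.6, 1.7, -3.9]
width: 10.4
gripper_force: 58.7
[[142 116  94  88 110 131 138 143 119  60  79  77 101 144 141 139 138 139]
 [111  77  78 112 139 145 142 143 129  68  49  72 120 143 141 141 140 139]
 [ 87 112 132 138 144 143 143 145 129  69  33  90 143 144 142 142 140 140]
 [113 139 144 141 142 141 142 137 110  80  50  96 115 123 143 141 141 140]
 [137 143 142 143 143 141 138 120 114 130 106 122 133 115 124 142 141 141]
 [142 142 142 143 143 144 129 106 143 132  69  79 120 132 103 123 142 140]
 [141 141 140 140 140 143 130  99 128 135  84  50 107 141 107 104 143 140]
 [141 141 140 142 141 142 133  94  89 134 138 133 141 136  98 122 143 141]
 [143 141 141 141 141 141 140 132 114  87 103  95 100 105 101 140 143 141]
 [144 144 141 141 142 140 141 143 138 128 130 127 127 132 133 143 143 148]
 [144 146 144 143 142 142 141 141 142 142 143 144 145 142 142 142 142 131]
 [142 143 144 144 144 142 141 141 140 140 141 142 141 143 146 138 103  88]]
[
[... 237 characters left out ...]
  80 114 134 138 138 137 139]
 [131 113  90  67  49  50  43  47  58  87 111 131 137 137 137 139]
 [136 132 114  92  72  65  56  52  70  92 111 127 135 137 136 138]
 [138 134 128 115 100  98  86  76  85 102 110 127 135 138 137 138]
 [138 138 133 120 115 120 113 106 110 110 113 126 136 137 138 138]
 [136 137 134 126 116 120 123 119 119 111 117 129 137 137 138 137]
 [136 138 137 131 123 118 116 113 115 118 125 135 138 137 137 137]
 [136 137 138 136 131 127 120 121 122 129 135 137 140 136 135 138]
 [136 136 136 136 138 133 132 131 133 136 135 138 136 136 135 136]
 [136 138 136 137 136 136 137 136 134 136 136 137 136 134 134 134]
 [134 135 134 134 135 133 135 134 134 134 132 131 132 131 133 132]]
```

```bash
python3 d.py 223.55 370.65; python3 -c "
from h import *
t=ctrl.get_image('top');print(toz(t,(156.7,295),10),toz(t,(156.4,295.2),10))
c=ctrl.get_image('scene');print(toz(c,(222.1,369.95),16),toz(c,(223.55,370.65),10));print(ctrl.read_state()['eef_pos'])"
```

```text
[ 0.02879647 -2.49673582  6.        ] tool [-0.012  0.099 -0.24 ]
[697.13645566  46.11189192  10.        ] [697.95490578  45.581565    10.        ]
[697.36115016  44.50222295  16.        ] [697.33235369  46.99895877  10.        ]
[516.80899963  21.76740578  37.16051502]
```

View pics/fin.png

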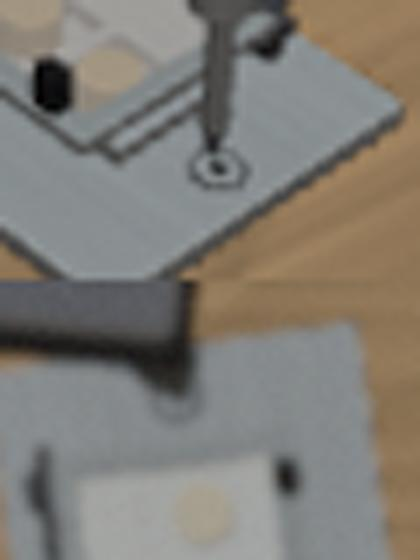

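The view shows the tip at crop (213,150) with the dot just to its right at (219,167). The spot is about 2 mm too far to +y, so I'll nudge it, release, and measure again.

```bash
python3 -m crank '[[[0,0.04,0,0],[0,0.04,0,0],[0,0,0,0],[0,0,0,0],[0,0,0,0],[0,0,0,0]]]'
python3 m.py | head -12; python3 -c "
from h import *
plan(516.8,20,37.2,.13)"
```

```text
clock: 37.43
eef_pos: [517.6, 19.5, 37.3]
tool_rot: [-3.142, 0.001, 0.131]
force: [-0.0, 1.0, -3.6]
width: 10.2
gripper_force: 58.6
[[143 117  95  78  79 112 139 144 119  61  80  75 101 142 139 139 139 143]
 [113  78  80 112 133 137 143 145 129  66  48  73 120 143 141 139 139 139]
 [ 82  94 121 138 145 144 142 143 129  69  33  89 141 142 141 140 140 139]
 [112 136 141 142 142 142 144 144 137  96  49 109 148 143 142 141 140 141]
 [138 145 143 141 141 142 134 113 113 107 108 113 105 124 143 141 142 141]
 [141 142 142 142 142 139 115 104 139 127 103 125 123 103 123 142 140 140]
 [141 140 141 142 143 134 101 115 138  89  45 100 148 123 105 144 141 141]
 [141 139 140 141 143 128  81 108 143 123  96 117 147 120 100 144 140 141]
 [142 141 140 140 140 139 117  87 108 127 123 124 108  92 122 143 141 141]
 [143 142 142 142 140 142 139 129 125 117 106 105 107 128 139 143 143 143]
 [144 142 141 141 140 141 141 141 140 136 133 131 134 141 142 143 146 137]
 [144 145 144 143 141 141 141 141 141 141 142 143 143 141 142 137 115  95]]
turn 0.01 dxyz [-0.03 -0.02  0.  ] | at [517.5  19.5  37.3] [-3.141e+00  1.000e-03  1.310e-01] t 37.5 w 10.1 F [ 0.5  0.4 -3.8]
```

```bash
python3 d.py 224.1 370.0; python3 - <<'E'
from h import *
# predicted offset and what other tip rows would imply
c=ctrl.get_image("scene")
for r in(221.7,222.1,222.5):print(r,toz(c,(r,369.95),16)[:2]-toz(c,(224.1,370),10)[:2])
E
```

```text
[-0.59893764 -0.06819511  6.        ] tool [-0.024 -0.    -0.24 ]
221.7 [-1.6841318   0.78139829]
222.1 [-0.59893764 -0.06819511]
222.5 [ 0.48424094 -0.91621709]
```

```bash
python3 -m crank '[[[0,0,0,0],[0,0,0,0],[0,0,0,0],[0,0,0,0],[0,0,-0.4,0],[0,0,-0.8,0],[0,0,-0.8,0],[0,0,-0.8,0],[0,0,-0.8,0],[0,0,-0.4,0],[0,0,0,0],[0,0,0,0]]]' 0.1
python3 m.py | head -12
python3 - <<'E'
from h import *
np.set_printoptions(linewidth=200,suppress=True)
t=ctrl.get_image("top");g=cv2.GaussianBlur(cv2.cvtColor(t["img"],cv2.COLOR_RGB2HSV),(3,3),0)
c=ctrl.get_image("scene")
for n,k in(("top",t),("scene",c)):
    im=cv2.cvtColor(k["img"],cv2.COLOR_RGB2GRAY)
    lo=np.min([proj(k,[x,y,30]) for x in(380,480) for y in(150,370)],0).astype(int);hi=np.max([proj(k,[x,y,30]) for x in(380,480) for y in(150,370)],0).astype(int)
    sat=cv2.cvtColor(k["img"],cv2.COLOR_RGB2HSV)[...,1]
    for th in(150,170):
        m=((im>th)&(sat<70)).astype(np.uint8);m[:lo[0]]=0;m[hi[0]:]=0;m[:,:lo[1]]=0;m[:,hi[1]:]=0
        N,l,st,ce=cv2.connectedComponentsWithStats(m)
        for i in range(1,N):
            if st[i][4]>5:print(n,th,st[i],ce[i][::-1].round(1),toz(k,ce[i][::-1],32)[:2].round(1))
plan(432,262,120,.13)
E
```

```text
clock: 38.63
eef_pos: [517.5, 19.8, 137.5]
tool_rot: [-3.141, 0.0, 0.131]
force: [-0.9, 0.3, -0.3]
width: 38.7
gripper_force: 0.0
[[142 117  95  79  79 112 140 145 119  62  79  78 101 144 140 139 141 141]
 [113  79  80 112 133 137 142 144 130  66  49  72 119 142 141 140 138 140]
 [ 84  94 122 138 144 143 140 142 130  69  32  90 140 142 141 139 140 139]
 [112 135 141 142 141 143 143 144 136  95  47 110 146 143 142 141 141 140]
 [138 143 142 141 142 142 134 113 114 106 108 113 104 124 143 142 141 141]
 [142 141 143 141 143 137 115 103 139 128 102 125 123 103 122 142 140 140]
 [140 141 140 142 143 133 101 115 138  89  45 100 148 122 106 143 140 139]
 [140 140 141 142 142 128  81 108 144 123  96 116 146 118 100 143 141 141]
 [142 142 139 141 141 138 117  87 108 127 122 121 108  90 122 143 141 141]
 [144 141 142 141 141 142 138 129 125 116 105 101 103 128 140 144 143 143]
 [144 143 141 141 142 140 142 141 141 136 131 131 134 142 141 143 147 136]
 [144 145 144 141 142 141 140 141 142 141 143 143 143 143 143 137 114  94]]
top 150 [209 255   5   5  17] [257.  210.6] [430.2 260.8]
top 150 [182 256   8   8  47] [259.8 185.4] [422.6 326.7]
top 170 [183 257   6   6  19] [259.6 185.4] [423.  326.8]
scene 150 [385 124   7   4  23] [125.6 387.9] [410.9 334.6]
scene 150 [370 133   4   3  10] [133.8 371.5] [418.4 267.3]
scene 150 [350 139  11   7  58] [142.2 354.9] [426.2 201.8]
scene 170 [385 124   7   4  20] [125.4 387.8] [410.1 334.6]
scene 170 [370 133   4   2   7] [133.6 371.3] [417.1 267.5]
scene 170 [350 140  11   6  50] [142.3 354.7] [425.9 201.3]
turn 0.01 dxyz [ -2.1  -10.05   0.65] | at [516.6  19.6 136.2] [-3.141  0.003  0.131] t 38.8 w 38.5 F [-1.3  0.3  0.4]
```

```bash
python3 - <<'E'
from h import *
t=ctrl.get_image("top");c=ctrl.get_image("scene")
P={"medium":((259.7,185.4),(125.6,387.9)),"small":((257,210.6),(133.8,371.5)),"large":((.8*318-.2,.8*297-.2),(142.2,354.9))}
for k,(a,b) in P.items():
    f=lambda p:np.r_[proj(t,p)-a,proj(c,p)-b]
    r=least_squares(f,[425,260,40]);print(k,r.x.round(1),f(r.x).round(2))
    for z in(36,40,45):print(z,toz(t,a,z)[:2].round(1),toz(c,b,z)[:2].round(1))
E
```

```text
medium [423.5 323.   42.4] [-0. -0.  0. -0.]
36 [423.  325.4] [415.8 330. ]
40 [423.4 323.9] [420.7 325.6]
45 [423.7 322. ] [426.7 320.1]
small [430.7 257.5  42.1] [ 0.07  0.11 -0.03  0.15]
36 [430.5 259.7] [423.2 263.2]
40 [430.7 258.4] [428.  259.2]
45 [431.1 256.9] [434.  254.2]
large [439.3 189.7  43.6] [-0.29 -0.47  0.1  -0.6 ]
36 [438.1 190.2] [430.8 198.3]
40 [438.3 189.3] [435.6 194.6]
45 [438.6 188.1] [441.5 190. ]
```

```bash
python3 -m crank '[[[-0.22,-0.98,0.1,0],[-0.22,-1,0.1,0],[-0.22,-1,0.1,0],[-0.22,-1,0.1,0],[-0.22,-1,0.1,0],[-0.22,-1,0.2,0],[-0.22,-1,0.3,0],[-0.22,-1,0.3,0],[-0.22,-1,0.3,0],[-0.2,-0.9,0.3,0],[0,0,0.2,0],[0,0,0,0]]]' 1
python3 -m crank '[[[0,0,0,0],[0,0,0,0]]]'
python3 - <<'E'
from h import *
plan(430.7,257.5,50,.13)
E
```

```text
clock: 39.93
eef_pos: [429.6, 258.3, 83.5]
tool_rot: [3.141, 0.004, 0.134]
force: [0.0, 0.3, -0.5]
width: 0.0
gripper_force: 0.0
clock: 40.1
eef_pos: [431.7, 256.0, 85.0]
tool_rot: [3.141, 0.001, 0.129]
force: [-0.7, 0.5, 0.8]
width: -0.1
gripper_force: 0.0
turn -0.02 dxyz [-0.03 -0.07  1.4 ] | at [431.7 256.   85. ] [3.141e+00 1.000e-03 1.290e-01] t 40.1 w -0.1 F [-0.7  0.5  0.8]
```

```bash
python3 -m crank '[[[-0.03,-0.07,0.5,0],[0,0,0.5,0],[0,0,0.4,0],[0,0,0.15,0],[0,0,0,0],[0,0,0,0]]]'
python3 -m crank '[[[0,0,0.08,0],[0,0,0,0],[0,0,0,0]]]'
python3 -m crank '[[[0,0,0.08,0],[0,0,0,0],[0,0,0,0]]]'
python3 -m crank '[[[0,0,0.08,0],[0,0,0,0],[0,0,0,0]]]'
python3 -m crank '[[[0,0,0.08,0],[0,0,0,0],[0,0,0,0]]]'
```

```text
clock: 40.6
eef_pos: [430.4, 258.5, 46.3]
tool_rot: [-3.141, 0.001, 0.13]
force: [0.8, 0.2, 0.9]
width: 0.1
gripper_force: 0.0
clock: 40.85
eef_pos: [430.2, 259.2, 44.4]
tool_rot: [-3.141, 0.001, 0.131]
force: [0.3, -0.1, 1.0]
width: 0.1
gripper_force: 0.0
clock: 41.1
eef_pos: [430.2, 259.3, 42.3]
tool_rot: [-3.141, 0.001, 0.131]
force: [0.9, 0.4, 2.7]
width: 0.1
gripper_force: 0.9
clock: 41.35
eef_pos: [430.2, 259.3, 40.2]
tool_rot: [-3.141, 0.001, 0.131]
force: [0.7, 0.8, 2.8]
width: -0.2
gripper_force: 1.4
clock: 41.6
eef_pos: [430.2, 259.2, 38.2]
tool_rot: [-3.141, 0.001, 0.131]
force: [0.9, 0.8, 3.0]
width: 0.0
gripper_force: 1.9
```

```bash
python3 -m crank '[[[0,0,0.08,0],[0,0,0,0],[0,0,0,0]]]'
python3 -m crank '[[[0,0,0.08,0],[0,0,0,0],[0,0,0,0]]]'
python3 -m crank '[[[0,0,0.06,0],[0,0,0,0],[0,0,0,0]]]'
```

```text
clock: 41.85
eef_pos: [430.3, 259.3, 37.7]
tool_rot: [-3.14, 0.0, 0.131]
force: [-1.7, -1.2, 21.5]
width: -0.1
gripper_force: 10.7
clock: 42.1
eef_pos: [430.3, 259.3, 37.3]
tool_rot: [-3.138, -0.0, 0.13]
force: [-5.7, -1.7, 38.8]
width: -0.4
gripper_force: 19.7
clock: 42.35
eef_pos: [430.4, 259.4, 37.0]
tool_rot: [-3.137, -0.001, 0.13]
force: [-8.5, -2.8, 52.7]
width: -0.2
gripper_force: 26.5
```

```bash
python3 -m crank '[[[0,0,-0.5,0],[0,0,-0.5,0],[0,0,-0.3,0],[0,0,0,0],[0,0,0,0],[0.02,-0.8,0,0],[0.02,-0.9,0,0],[0.02,-0.87,0,0],[0,0,0,0],[0,0,0,0]]]'
python3 - <<'E'
from h import *
plan(423.5,323.5,45,.13)
E
```

```text
clock: 43.18
eef_pos: [422.0, 323.8, 63.9]
tool_rot: [3.141, 0.003, 0.134]
force: [-0.6, -0.4, -0.8]
width: -0.1
gripper_force: 0.0
turn 0.05 dxyz [0.06 0.02 0.75] | at [422.  323.8  63.9] [3.141e+00 3.000e-03 1.340e-01] t 43.2 w -0.1 F [-0.6 -0.4 -0.8]
```

```bash
python3 -m crank '[[[0,0,0.4,0],[0,0,0.3,0],[0,0,0.1,0],[0,0,0.08,0],[0,0,0.08,0],[0,0,0,0],[0,0,0,0],[0,0,0,0]]]'
python3 -m crank '[[[0,0,0.06,0],[0,0,0.06,0],[0,0,0,0],[0,0,0,0]]]'
python3 -m crank '[[[0,0,0.08,0],[0,0,0,0],[0,0,0,0]]]'
```

```text
clock: 43.85
eef_pos: [423.3, 322.7, 41.4]
tool_rot: [-3.141, 0.001, 0.131]
force: [-0.2, -1.6, 2.4]
width: 0.1
gripper_force: 1.1
clock: 44.18
eef_pos: [423.4, 323.0, 38.3]
tool_rot: [-3.141, 0.001, 0.131]
force: [0.3, -1.7, 3.8]
width: 0.0
gripper_force: 1.9
clock: 44.43
eef_pos: [423.5, 323.0, 37.8]
tool_rot: [-3.14, 0.0, 0.131]
force: [-3.2, -2.5, 19.6]
width: -0.0
gripper_force: 9.6
```

```bash
python3 -m crank '[[[0,0,0.06,0],[0,0,0,0],[0,0,0,0]]]'
python3 -m crank '[[[0,0,-0.5,0],[0,0,-0.5,0],[0,0,-0.4,0],[0,0,0,0],[-0.02,0.8,0,0],[-0.02,0.9,0,0],[-0.02,0.9,0,0],[-0.02,0.9,0,0],[-0.02,0.9,0,0],[0,0.87,0,0],[0,0,0,0],[0,0,0,0]]]'
python3 -c "
from h import *
plan(438,192,44,.13)"
```

```text
clock: 44.68
eef_pos: [423.5, 323.0, 37.5]
tool_rot: [-3.139, 0.0, 0.13]
force: [-5.5, -5.1, 30.8]
width: -0.2
gripper_force: 15.8
clock: 45.68
eef_pos: [437.9, 191.0, 69.2]
tool_rot: [-3.142, 0.002, 0.128]
force: [0.5, 0.5, 0.2]
width: -0.1
gripper_force: 0.0
turn -0.02 dxyz [ 0.01 -0.04  1.01] | at [437.9 191.   69.2] [-3.142e+00  2.000e-03  1.280e-01] t 45.7 w -0.1 F [0.5 0.5 0.2]
```

```bash
python3 -m crank '[[[0,-0.02,0.5,0],[0,0,0.4,0],[0,0,0.1,0],[0,0,0.08,0],[0,0,0.08,0],[0,0,0,0],[0,0,0,0],[0,0,0,0]]]'
python3 -m crank '[[[0,0,0.06,0],[0,0,0.06,0],[0,0,0,0],[0,0,0,0]]]'
python3 -m crank '[[[0,0,0.08,0],[0,0,0.04,0],[0,0,0,0],[0,0,0,0]]]'
```

```text
clock: 46.35
eef_pos: [437.6, 192.8, 40.9]
tool_rot: [-3.141, 0.001, 0.131]
force: [-1.6, 1.0, 2.7]
width: 0.1
gripper_force: 1.2
clock: 46.68
eef_pos: [437.8, 192.8, 38.0]
tool_rot: [-3.14, 0.001, 0.131]
force: [-2.9, 1.1, 8.5]
width: 0.3
gripper_force: 4.0
clock: 47.02
eef_pos: [437.8, 192.8, 37.4]
tool_rot: [-3.139, -0.0, 0.13]
force: [-6.1, -0.6, 38.5]
width: 0.2
gripper_force: 18.8
```

Now I'll raise the arm and check the spot one last time before handing in.

```bash
python3 -m crank '[[[0,0,-0.5,0],[0,0,-0.8,0],[0,0,-0.8,0],[0,0,-0.8,0],[0,0,-0.8,0],[0,0,-0.4,0],[0,0,0,0],[0,0,0,0],[0,0,0,0]]]'
python3 m.py | sed -n 4,8p
python3 - <<'E'
from h import *
for n in("scene","top"):
    for b in brass(n):print(n,b)
c=ctrl.get_image("scene")
print([(np.round(r["position"],1),round(r["confidence"],2)) for r in ctrl.place_of("scene","turn_grip")+ctrl.place_of("scene","blank0")])
E
```

```text
clock: 47.77
eef_pos: [437.3, 192.3, 136.2]
tool_rot: [3.141, 0.002, 0.131]
force: [-0.2, -0.1, -0.5]
width: 0.0
gripper_force: 0.0
 [110 134 138 140 140 142 141 142 135  93  46 108 145 141 139 139 138 138]
 [137 142 141 140 138 140 133 112 112 106 107 111 103 121 141 139 139 138]
 [140 139 140 141 140 136 113 101 137 124 102 123 122 101 121 140 139 139]
 [138 138 139 140 141 132 101 113 137  88  45  99 146 120 103 141 139 138]
 [139 138 138 138 141 127  80 106 143 122  94 114 144 117  99 141 139 138]
[(array([201.4, 321.6]), 0.53), (array([272.7, 143.2]), 0.71), (array([258.1, 201. ]), 0.6), (array([209.4, 345.3]), 0.37)]
```

```bash
python3 -c "
from cell import ctrl
print(ctrl.finish_job())"
```

```text
the job is handed in; nothing more can be done
None
```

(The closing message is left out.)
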